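# Run the locked slide carriage under the microscope

## Robot

A 6-joint arm with a two-finger parallel gripper is mounted at the origin on the work surface. World frame = base frame: x ahead of the robot, y to its left, z up, the work surface at z = 0. Lengths are in m, angles in degrees, forces in N, time in s.
With the tool pointing down it reaches from about 0.25 to 0.725 m from the base axis. Payload 9.7 kg.
Tool frame: the origin (TCP) lies on the centre line of the jaws, within the pads' length; the fingertips stand bot.nose_length ahead of it and the grasp point (between the pads) lies 11 mm behind it (bot.nose_length is the distance from the TCP to the fingertips, in m); z points along the fingers, y is the line along which they close (so a half turn about z gives the same grasp; the last joint's range is limited). The gripper opens to 85 mm and grips with 20 to 120 N. Pads are 22 mm wide; open, the fingers measure 114 mm over their backs; the gripper's body (76 mm by 85 mm) begins 54 mm behind the grasp point. The pads swing forward as they close: fully open they stand 13 mm farther back than shut.
Start: joints at [0, 4.979, 10.078, 95.1, 0, 90], TCP at [0.55, -0, 0.217] pointing down, gripper open.
Joint ranges: [-179.16, 179.16], [-48.56, 103.87], [-65.8, 70.77], [-126.05, 130.52], [-82.76, 87.17], [-180, 180]. Speed limits (degrees/s): [127.2, 127.2, 147.25, 180, 180, 180].

## Interface

Orientations are given as [roll, pitch, yaw] about the fixed x, y, z axes, in that order (R = Rz(yaw) Ry(pitch) Rx(roll)).
In Python, from workcell import bot gives the robot as it stands. The module is installed in compiled form; this text tells all that it offers.
- The arm moves only by the shell command python3 -m inch 'ROWS' [OPENING] [FORCE]. ROWS is JSON, a list of rows, each a list of 4 numbers: the shift along the world's x, y, z in cm, then the turn about the world's z in degrees. A call has exactly 8 rows; each row is the pose to reach, as a shift and turn from the pose commanded when the call began; what a row does not reach only later rows make up. A row lasts 1/8 s, in which the tool goes at most 62.5 mm and 10.7 degrees, less where a joint would pass 70% of its speed; a pose out of reach is approached as far as the arm can. A call with a gripper value outside its range is refused whole. OPENING is the finger opening in cm, from 0 to 8.54, set as the call begins (- or left out, the last holds). The fingers move at their own pace and stop on an object; FORCE is the grip in N (left out, the last holds). Time passes only in rows, so rows that repeat a pose let the fingers close, or fill a call up. It gives the time, the measured TCP pose, the force, the opening and the grip force at its end, in the units of the state.
- bot.get_obs(): the state, without advancing time (a new reading comes with each control period).
- bot.camera(name): name is "scene" or "side" or "wrist"; returns a dict with "img" (480x640x3 uint8, red, green, blue), "fovy" (degrees; the focal length in pixels is half the picture's height over the tangent of half this angle, whatever the lens; pixels are square), "cx", "cy" (the principal point, pixels), "R" (3x3) and "t" (3): a world point X has camera coordinates R X + t; the wrist camera has in their place "mount" (4x4, takes a point from camera to tool coordinates, whose origin is the TCP and whose axes are the flange's). Camera axes: x right, y down, z forward; pixel columns grow to the right and rows downward; lengths in m; the calibration is good to about 2 mm. A picture is of the moment at which its call begins: read the wrist's pose just before it. There is no depth.
- bot.job_done(): hands the job in; it is judged then, once.
Trained networks look in a picture, given as the dict that the camera call returned (one of the last four; its "shot" number tells which), for a name from the list of things; names that differ only in an ending like _2 or _b are one class to them, and where a whole thing is asked for, a point or a joint stands for the part that bears it (a point fixed in the world has none). Each returns a list of dicts, best first, with "score" (0 to 1); they miss things now and then, are a little off and sometimes report something else, mostly with a low value. They report only what shows in the picture. A call takes as long as a camera call.
- bot.find_in(thing, picture): "point" ([column, row] in pixels, amid what is visible of it).
- bot.landmark_of(thing, picture): "point" ([column, row] in pixels: a listed point, or the origin of a listed thing).
The state is a dict: "time": time; "q": joint angles; "qd": joint speeds; "joint_efforts": joint torques, N m; "ee_pos": TCP position; "tcp_rot": TCP orientation; "wrist_force": force on the tool from outside, world axes, zero at the start; "torque": the same for the moment, N m; "opening": finger opening in m; "grasp_force": force on a finger pad.
Only numpy, scipy, OpenCV 4.12 (cv2) and the standard library are available. Lean on these libraries where they do the work, as an engineer would, in place of code of your own. Each camera call takes 0.05 s, during which the arm holds its last target. There are 200 camera calls.

## Task

The glass slide waits on the long dark carriage beside the microscope. With the fingertips, press the round lock button on the carriage fully down and, keeping it held down all the way, slide the carriage along its rail towards the microscope until it is fully home against the end stop; then let go so that the button springs up and the carriage is locked there. Only press and push: lift or carry nothing, and leave the things standing around undisturbed.

Things in the scene. Friction and masses are not known exactly. Their poses are not given: they have to be found in the camera images.
- rail_unit: fixed slide-loading rail bolted down, with a microscope over its right end; place and yaw vary. Origin on the table under the middle of the rail; z up, the rail runs along its y axis and the carriage slides towards -y (roughly to the robot's right). Base plate 100 mm (x) by 400 mm (y)
- optical_axis (a point): tip of the white and black microscope's lowest objective, 86 mm above the table, axes parallel to rail_unit's. From here the foot and limb stand at x 50 to 245 mm, y -110 to 110 mm (knobs included); head and eyepieces, 220 to 400 mm above the table, span y -60 to 60 mm and reach to x -115 mm. It is fixed
- carriage (a joint): travel of the carriage along the rail in m, growing towards -y of rail_unit; starts between 0 and 0.05; 0.120 is the rigid end stop. Slides with about 1 to 3 N once unlocked. With the button up a pin locks it rigidly in the nearest notch of a 6 mm rack; one notch lies exactly at the end stop
- carriage_centre (a point): centre of the carriage's flat top, 42 mm above the table, axes parallel to rail_unit's. The carriage is a dark steel plate 94 mm (across) by 220 mm (along the rail) by 15 mm, carrying a glass slide in a 5 mm high aluminium frame at its microscope end
- button_top (a point): centre of the flat top of the lock button: a plain grey round cap 34 mm across, 16 mm above the carriage top, 58 mm above the table when up, in a thin bezel, 80 mm from the carriage's centre at the end away from the microscope (+y of rail_unit). It rides with the carriage and goes straight down when pressed; axes parallel to rail_unit's
- lock_button (a joint): how far the button is pressed, in m: 0 up (locked), 0.007 at its bottom stop, where the cap still stands 9 mm above the carriage. Spring: begins to move at about 3.5 N, bottom at about 6 N; the lock is clear of the rack from 0.0035; springs back when let go. A fingertip pressing it to the bottom drags the carriage along by friction
- end_stop (a point): top middle edge of the dark steel end-stop block under the microscope, on its face towards the carriage, 42 mm above the table; the carriage's leading edge meets this face when home
- dropper: small amber dropper bottle with a black rubber teat, 36 mm across, 84 mm tall, standing loose on the robot's side of the rail; origin at the centre of its underside. Not to be disturbed
- slide_box: closed white plastic slide box, 85 x 100 x 32 mm, lying loose on the far side of the rail, left of the microscope; origin at the centre of its underside. Not to be disturbed
- blower: black rubber dust blower standing on its base, 56 mm across, 85 mm tall, on the robot's side of the rail; origin at the centre of its underside. Not to be disturbed
- gauge: round black pressure gauge with a white dial, 64 mm across, 22 mm high, lying loose on the left; origin at the centre of its underside. Not to be disturbed
- jar: glass specimen jar with white cap, 60 mm across, 70 mm tall, standing on the left; origin at the centre of its underside. Not to be disturbed
- forceps: steel forceps, 120 mm long, lying loose on the right, 6 mm high; origin at the centre of its underside. Not to be disturbed

How it is judged (in metres and radians):
On the way, in this order (a step that is already met when the one before it is completed fails the run):
1. the lock button is pressed fully down (at least 5 mm) by the fingers while the carriage is still well away from the stop (value of joint lock_button above 0.005 m and value of joint carriage below 0.08 m and contact force between the fingers and rail_unit above 1.5 N), for 0.05 s.
2. the carriage reaches the end stop (within 2 mm) with the button still held down (value of joint carriage above 0.118 m and value of joint lock_button above 0.003 m), for 0.05 s.
At the end, for the whole second after the job is handed in: the carriage rests within 2 mm of its end stop and the lock button is up again (within 1 mm), so that it is locked there (value of joint carriage above 0.118 m and value of joint lock_button below 0.001 m and velocity of joint carriage between -0.005 and 0.005 m/s); the robot touches nothing.
It fails at once if the button is let up (less than 2 mm down) part-way along the rail (value of joint carriage between 0.062 and 0.11 m and value of joint lock_button below 0.002 m).
It fails at once if a bystander is pushed more than 15 mm, lifted or carried (distance of any of dropper, slide_box, blower, gauge, jar, forceps from where it was at the start of the episode above 0.015 m).
It fails at once if a standing bystander is tipped (angle between any of dropper, blower, jar's own z axis and vertical above 0.3 rad).
It also fails if it takes over 35 s, if anything falls off the work surface, if the arm or the gripper's body presses on something with over 40 N, if the wrist force passes 120 N, or if a joint passes its speed limit or range.

## Working session

There is one attempt and no reset: what is moved stays moved. The work goes in short steps, Python scripts to look and compute and a shell command to move; the robot and the scene stay as the last step left them, time stands still between calls to the robot, and variables do not carry over. Pictures are saved under pics/ and viewed, at most 11 in all, crops included, and the job is handed in when it is done.

```bash
mkdir -p pics; cat > h.py <<'E'
import numpy as np, cv2
from workcell import bot
def K(p):
    f=240/np.tan(np.radians(p["fovy"])/2); return f
def onplane(p,uv,z):
    f=K(p);R=np.array(p["R"]);t=np.array(p["t"]);d=R.T@np.array([(uv[0]-p["cx"])/f,(uv[1]-p["cy"])/f,1]);c=-R.T@t
    return c+d*(z-c[2])/d[2]
E
python3 - <<'E'
from h import *
print(bot.nose_length,bot.get_obs()["wrist_force"])
Z=dict(button_top=.058,carriage_centre=.042,end_stop=.042,optical_axis=.086,rail_unit=0,dropper=0,blower=0,slide_box=0,gauge=0,jar=0,forceps=0)
for n in("scene","side"):
    p=bot.camera(n);cv2.imwrite(f"pics/{n}1.png",p["img"][:,:,::-1])
    for k,z in Z.items():
        for r in bot.landmark_of(k,p)[:2]: print(n,k,round(r["score"],2),np.round(r["point"]),onplane(p,r["point"],z).round(3))
E
```

```text
0.008 [-0.40842533 -0.61679499 -0.31661242]
scene button_top 0.57 [387. 242.] [0.552 0.148 0.058]
scene button_top 0.43 [393. 319.] [0.751 0.096 0.058]
scene carriage_centre 0.87 [349. 264.] [0.581 0.047 0.042]
scene carriage_centre 0.64 [491. 274.] [0.686 0.356 0.042]
scene end_stop 0.72 [265. 283.] [ 0.588 -0.15   0.042]
scene optical_axis 0.86 [279. 267.] [ 0.582 -0.115  0.086]
scene rail_unit 0.6 [331. 277.] [0.581 0.006 0.   ]
scene dropper 0.55 [340. 230.] [0.452 0.064 0.   ]
scene slide_box 0.64 [390. 317.] [0.715 0.109 0.   ]
scene gauge 0.87 [468. 199.] [0.431 0.417 0.   ]
scene jar 0.78 [490. 275.] [0.664 0.375 0.   ]
scene forceps 0.66 [138. 251.] [ 0.398 -0.43   0.   ]
side button_top 0.48 [287. 229.] [0.578 0.143 0.058]
side button_top 0.19 [334. 236.] [0.631 0.032 0.058]
side carriage_centre 0.61 [309. 245.] [0.578 0.064 0.042]
side end_stop 0.82 [381. 278.] [ 0.583 -0.156  0.042]
side optical_axis 0.46 [334. 237.] [ 0.589 -0.009  0.086]
side rail_unit 0.71 [325. 267.] [0.58  0.013 0.   ]
side dropper 0.66 [271. 279.] [0.456 0.065 0.   ]
side dropper 0.22 [188. 237.] [0.431 0.397 0.   ]
side blower 0.71 [310. 307.] [ 0.444 -0.078  0.   ]
side blower 0.52 [439. 417.] [ 0.39  -0.434  0.   ]
side slide_box 0.87 [332. 237.] [0.704 0.111 0.   ]
side slide_box 0.29 [308. 307.] [ 0.442 -0.076  0.   ]
side gauge 0.83 [189. 234.] [0.443 0.411 0.   ]
side gauge 0.71 [438. 419.] [ 0.385 -0.434  0.   ]
side jar 0.66 [259. 214.] [0.657 0.373 0.   ]
side forceps 0.96 [441. 418.] [ 0.39  -0.437  0.   ]
```

View pics/scene1.png

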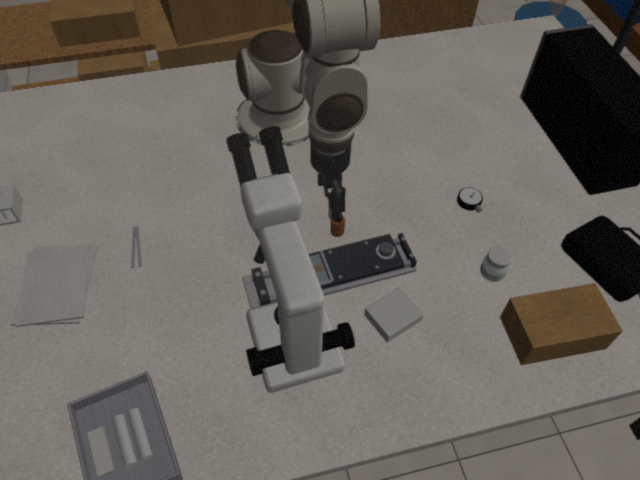

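View pics/side1.png

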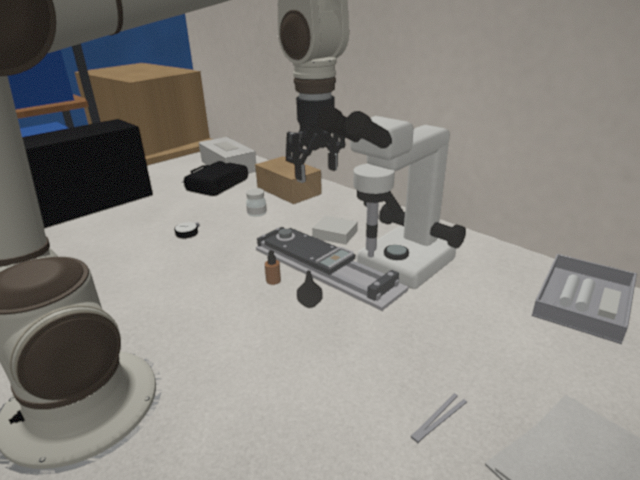

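The scene picture shows the button near (386,250), with the carriage running left and slightly down to the stop at (262,285). The side picture shows the button near (286,234). The dropper and blower stand in front of the rail and the tool is clear of the microscope. I'll close the fingers, move towards the button and measure with the wrist camera.

```bash
python3 -m inch '[[0,3,0,0],[0.5,6,0,0],[1,9,0,0],[1,12,0,0],[1,13,0,0],[1,13,0,0],[1,13,0,0],[1,13,0,0]]' 0 40
cat >> h.py <<'E'
from scipy.spatial.transform import Rotation as Ro
def wrist():
    o=bot.get_obs();p=bot.camera("wrist");M=np.array(p["mount"])
    Rt=Ro.from_euler("xyz",o["tcp_rot"],degrees=True).as_matrix()
    Rc=Rt@M[:3,:3];c=np.array(o["ee_pos"])+Rt@M[:3,3]
    p["R"]=Rc.T;p["t"]=-Rc.T@c;return p,o
E
python3 - <<'E'
from h import *
Z=dict(button_top=.058,carriage_centre=.042,end_stop=.042,dropper=0,slide_box=0)
w,o=wrist();cv2.imwrite("pics/w1.png",w["img"][:,:,::-1]);print(o["ee_pos"],o["tcp_rot"],o["opening"],o["wrist_force"],o["time"])
P=[("w",w)]+[(n,bot.camera(n)) for n in("scene","side")]
W=dict(w);
for n,p in P:
    for k,z in Z.items():
        for r in bot.landmark_of(k,{**p})[:2]: print(n,k,round(r["score"],2),np.round(r["point"]),onplane(p,r["point"],z).round(4))
E
```

```text
time: 2.2
ee_pos: [0.5601, 0.1291, 0.2169]
tcp_rot: [180.0, 0.0, 89.9]
wrist_force: [-0.3, -0.9, -0.0]
opening: -0.0005
grasp_force: 0.0
[0.56005711 0.12913682 0.21686569] [1.79993918e+02 8.04127729e-03 8.99391203e+01] -0.0005131430338858789 [-0.34602777 -0.92026495 -0.0048255 ] 2.2
w button_top 0.58 [321. 207.] [0.5634 0.1401 0.058 ]
w carriage_centre 0.94 [328. 290.] [0.5696 0.0613 0.042 ]
w dropper 0.91 [209. 281.] [0.4518 0.0544 0.    ]
w slide_box 0.6 [480. 224.] [0.7176 0.1124 0.    ]
scene button_top 0.62 [389. 244.] [0.5585 0.1509 0.058 ]
scene carriage_centre 0.83 [353. 261.] [0.5758 0.0595 0.042 ]
scene carriage_centre 0.35 [331. 277.] [ 0.606  -0.0008  0.042 ]
scene end_stop 0.77 [264. 283.] [ 0.5875 -0.1521  0.042 ]
scene dropper 0.67 [340. 229.] [0.4473 0.0656 0.    ]
scene dropper 0.66 [137. 250.] [ 0.3934 -0.4321  0.    ]
scene slide_box 0.75 [392. 318.] [0.7193 0.1124 0.    ]
side button_top 0.49 [287. 232.] [0.5677 0.1331 0.058 ]
side carriage_centre 0.79 [308. 245.] [0.5761 0.0664 0.042 ]
side end_stop 0.71 [379. 278.] [ 0.5832 -0.1507  0.042 ]
side end_stop 0.55 [325. 269.] [ 0.527  -0.0414  0.042 ]
side dropper 0.82 [275. 281.] [0.4585 0.0529 0.    ]
side slide_box 0.6 [334. 235.] [0.7133 0.1119 0.    ]
```

View pics/w1.png

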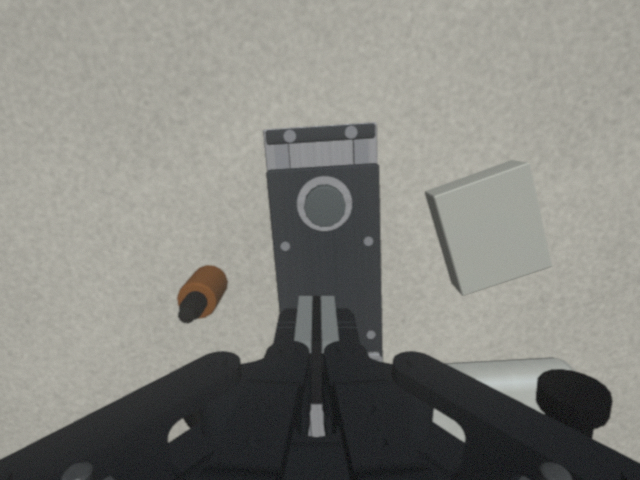

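The wrist view shows the cap centre at (325,204). The carriage's side edges run (268,172)-(279,310) and (379,165)-(381,345), and its rear edge is at row ~168.

```bash
python3 - <<'E'
from h import *
w,o=wrist();print("cam",-w["R"].T@w["t"])
g=cv2.cvtColor(w["img"],cv2.COLOR_RGB2GRAY)[165:245,285:365]
c=cv2.HoughCircles(cv2.resize(g,None,fx=4,fy=4,interpolation=2),cv2.HOUGH_GRADIENT,1,40,param1=60,param2=25,minRadius=60,maxRadius=130)
for x,y,r in c[0][:4]:
    uv=[285+x/4,165+y/4];print(uv,r/4,onplane(w,uv,.058),onplane(w,uv,.044),"rad mm",r/4/K(w)*(-w["R"].T@w["t"]-onplane(w,uv,.058))[2]*1e3)
for n,a in dict(L1=(268,172),L2=(279,310),R1=(379,165),R2=(381,345)).items(): print(n,onplane(w,a,.042).round(4))
E
```

```text
cam [0.55960118 0.20096129 0.37515126]
[np.float32(324.125), np.float32(204.625)] 27.55 [0.56580967 0.14313878 0.058     ] [0.56608373 0.14058633 0.044     ] rad mm 21.925943257270006
L1 [0.5196 0.1675 0.042 ]
L2 [0.5254 0.0429 0.042 ]
R1 [0.6111 0.1732 0.042 ]
R2 [0.6202 0.007  0.042 ]
```

```bash
python3 -m inch '[[0.6,1.3,-3,0],[0.6,1.3,-6,0],[0.6,1.3,-9,0],[0.6,1.3,-11,0],[0.6,1.3,-13,0],[0.6,1.3,-14,0],[0.6,1.3,-14.3,0],[0.6,1.3,-14.3,0]]'
python3 - <<'E'
from h import *
w,o=wrist();cv2.imwrite("pics/w2.png",w["img"][:,:,::-1]);print(o["ee_pos"],o["wrist_force"],o["time"])
p=bot.camera("side");cv2.imwrite("pics/s2.png",cv2.resize(p["img"][170:330,220:430,::-1],None,fx=3,fy=3))
E
```

```text
time: 4.15
ee_pos: [0.5663, 0.143, 0.0743]
tcp_rot: [180.0, -0.0, 90.0]
wrist_force: [-0.2, -0.8, 0.7]
opening: -0.0
grasp_force: 0.0
[0.56626427 0.14304574 0.07433079] [-0.22193358 -0.78994493  0.6762252 ] 4.15
```

View pics/w2.png

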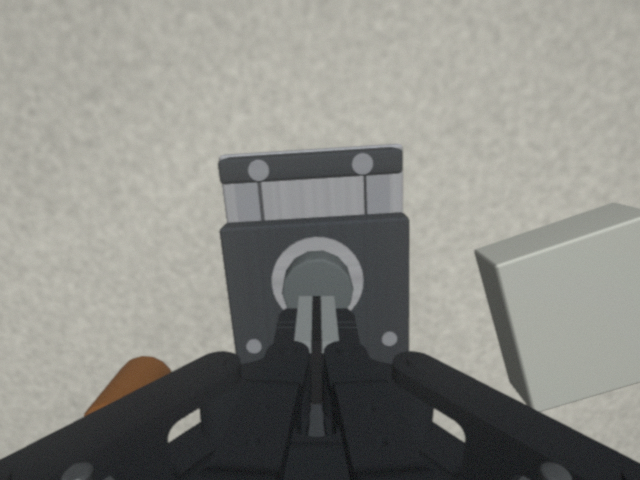

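View pics/s2.png

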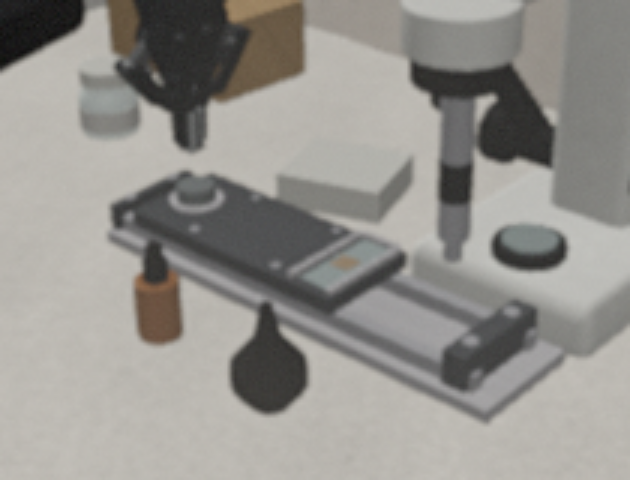

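The fingertips stand about 8 mm above the cap and are centred on it (cap centre at (318,283) in the wrist view). Next I press.

```bash
python3 -m inch '[[0,0,-0.4,0],[0,0,-0.8,0],[0,0,-1.0,0],[0,0,-1.2,0],[0,0,-1.4,0],[0,0,-1.6,0],[0,0,-1.6,0],[0,0,-1.6,0]]'
```

```text
time: 5.25
ee_pos: [0.566, 0.143, 0.0579]
tcp_rot: [180.0, -0.0, 90.0]
wrist_force: [-0.0, -0.5, 0.9]
opening: -0.0003
grasp_force: 0.0
```

```bash
python3 -m inch '[[0,0,-0.1,0],[0,0,-0.2,0],[0,0,-0.3,0],[0,0,-0.3,0],[0,0,-0.3,0],[0,0,-0.3,0],[0,0,-0.3,0],[0,0,-0.3,0]]'
python3 - <<'E'
from h import *
p=bot.camera("side");cv2.imwrite("pics/s3.png",cv2.resize(p["img"][190:270,240:345,::-1],None,fx=6,fy=6,interpolation=2))
E
```

```text
time: 6.25
ee_pos: [0.566, 0.143, 0.0548]
tcp_rot: [180.0, -0.0, 90.0]
wrist_force: [0.1, 0.4, -0.4]
opening: 0.0004
grasp_force: 0.0
```

View pics/s3.png

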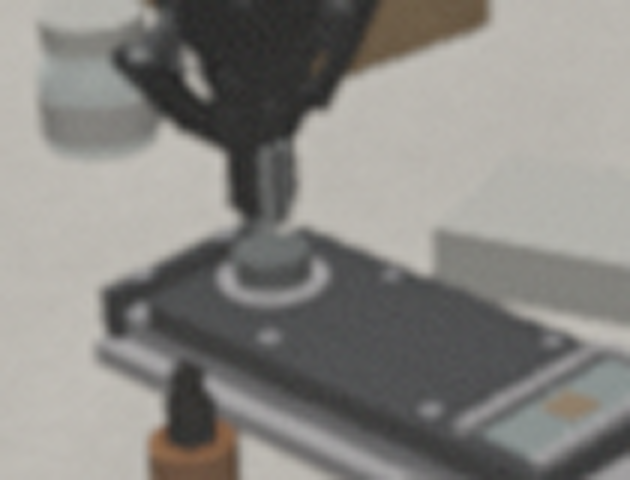

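```bash
python3 - <<'E'
from h import *
def proj(p,X):
    c=np.array(p["R"])@X+p["t"];return (c[:2]/c[2]*K(p)+[p["cx"],p["cy"]]).round(1)
w,o=wrist();e=np.array(o["ee_pos"]);print(e,o["wrist_force"])
P={"w":w,"side":bot.camera("side"),"scene":bot.camera("scene")}
for n,p in P.items():
    print(n,"tip",proj(p,e-[0,0,.008]),"tip+8",proj(p,e),"cap(.566,.143,.058)",proj(p,np.array([.566,.143,.058])),"dx10",proj(p,np.array([.576,.143,.058])),"dy10",proj(p,np.array([.566,.153,.058])))
    for k in("button_top","carriage_centre","end_stop"):
        for r in bot.landmark_of(k,p)[:1]:print(k,r["score"],r["point"])
a=cv2.resize(w["img"][220:340,230:410,::-1],(720,480),interpolation=2);cv2.imwrite("pics/w4.png",a)
E
```

```text
[0.56601879 0.14302225 0.05481873] [ 0.00769592 -0.15793534  0.07973496]
w tip [317.3 293.8] tip+8 [317.3 301.1] cap(.566,.143,.058) [317.3 304.2] dx10 [340.9 304.2] dy10 [317.3 282.2]
carriage_centre 0.79 [323.6, 437.9]
side tip [284.2 234.7] tip+8 [284.  231.9] cap(.566,.143,.058) [283.9 230.8] dx10 [286.9 229.5] dy10 [281.4 229.6]
button_top 0.48 [283.9, 232.6]
carriage_centre 0.35 [257.9, 213.1]
end_stop 0.76 [381.5, 277.7]
scene tip [386.4 249.6] tip+8 [386.8 247.6] cap(.566,.143,.058) [386.9 246.8] dx10 [388.2 250.2] dy10 [391. 246.]
button_top 0.46 [387.0, 245.6]
carriage_centre 0.67 [351.5, 261.6]
end_stop 0.77 [264.9, 279.8]
```

View pics/w4.png

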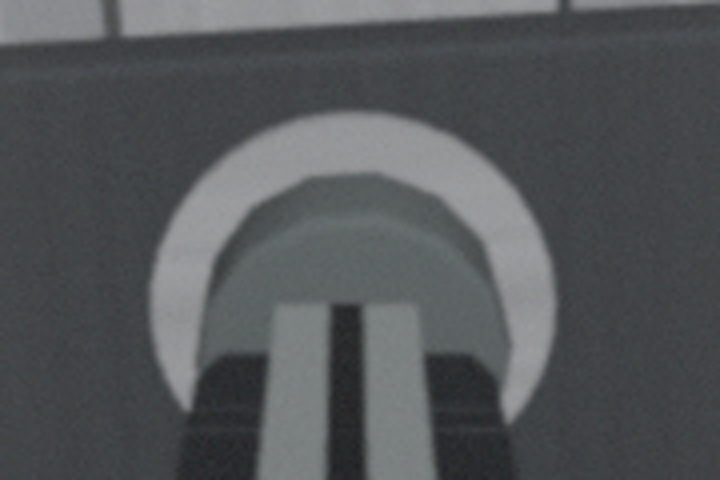

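The fingertips show at about row 227 in the side view, where row 234.7 was predicted, so they are still above the cap. That agrees with the zero contact force. I'll keep lowering in small steps, guided by force.

```bash
python3 -m inch '[[0,0,-0.1,0],[0,0,-0.2,0],[0,0,-0.3,0],[0,0,-0.4,0],[0,0,-0.5,0],[0,0,-0.6,0],[0,0,-0.6,0],[0,0,-0.6,0]]'
```

```text
time: 7.9
ee_pos: [0.566, 0.143, 0.0488]
tcp_rot: [-180.0, 0.0, 90.0]
wrist_force: [-0.9, -0.7, 0.1]
opening: 0.0001
grasp_force: 0.0
```

```bash
python3 -m inch '[[0,0,-0.1,0],[0,0,-0.2,0],[0,0,-0.3,0],[0,0,-0.4,0],[0,0,-0.4,0],[0,0,-0.4,0],[0,0,-0.4,0],[0,0,-0.4,0]]'
python3 - <<'E'
from h import *
p=bot.camera("side");cv2.imwrite("pics/s5.png",cv2.resize(p["img"][190:270,240:345,::-1],None,fx=6,fy=6,interpolation=2))
E
```

```text
time: 8.9
ee_pos: [0.566, 0.143, 0.0448]
tcp_rot: [180.0, -0.0, 90.0]
wrist_force: [0.0, -0.1, 0.4]
opening: 0.0005
grasp_force: 0.0
```

View pics/s5.png

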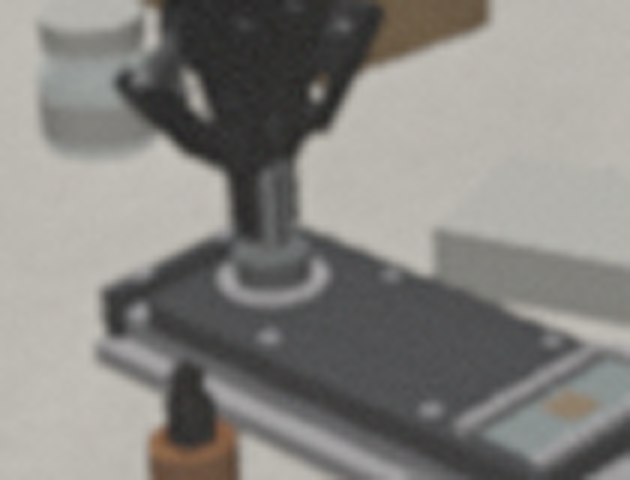

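The tips now sit almost on the cap (crop row ~240), so I continue in small steps.

```bash
python3 -m inch '[[0,0,-0.1,0],[0,0,-0.2,0],[0,0,-0.3,0],[0,0,-0.4,0],[0,0,-0.5,0],[0,0,-0.5,0],[0,0,-0.5,0],[0,0,-0.5,0]]'
```

```text
time: 9.95
ee_pos: [0.5661, 0.1431, 0.0399]
tcp_rot: [180.0, -0.0, 90.0]
wrist_force: [-0.8, 1.1, 4.9]
opening: 0.0
grasp_force: 2.2
```

```bash
python3 -m inch '[[0,0,-0.1,0],[0,0,-0.2,0],[0,0,-0.3,0],[0,0,-0.35,0],[0,0,-0.4,0],[0,0,-0.4,0],[0,0,-0.4,0],[0,0,-0.4,0]]'
```

```text
time: 10.95
ee_pos: [0.5661, 0.1431, 0.0365]
tcp_rot: [180.0, -0.0, 90.0]
wrist_force: [-2.3, -0.8, 9.7]
opening: -0.0001
grasp_force: 4.9
```

Bottomed at 9.7 N. I'll add some preload and slide half-way.

```bash
python3 -m inch '[[0,0,-0.1,0],[0,0,-0.15,0],[0.02,-0.4,-0.15,0],[0.06,-1.2,-0.15,0],[0.1,-2,-0.15,0],[0.15,-2.8,-0.15,0],[0.2,-3.6,-0.15,0],[0.22,-4,-0.15,0]]'
python3 - <<'E'
from h import *
w,o=wrist();print(o["ee_pos"],o["wrist_force"]);cv2.imwrite("pics/w6.png",w["img"][:,:,::-1])
E
```

```text
time: 11.95
ee_pos: [0.5687, 0.1029, 0.0364]
tcp_rot: [179.9, -0.0, 90.0]
wrist_force: [-5.1, 0.4, 18.4]
opening: -0.0001
grasp_force: 9.4
[0.56868552 0.10294681 0.03635281] [-5.07810709  0.42377928 18.35679879]
```

View pics/w6.png

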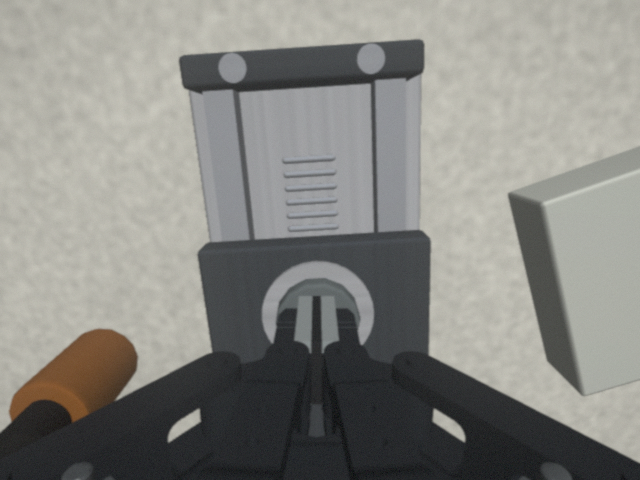

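The carriage follows: the rack is exposed behind it and the cap, held down, is still centred under the tips at (317,300). I carry on.

```bash
python3 -m inch '[[0.02,-0.5,0,0],[0.05,-1.3,0,0],[0.1,-2.1,0,0],[0.14,-2.9,0,0],[0.18,-3.7,0,0],[0.22,-4.5,0,0],[0.26,-5.3,0,0],[0.28,-5.6,0,0]]'
```

```text
time: 13.0
ee_pos: [0.572, 0.0467, 0.0364]
tcp_rot: [179.8, -0.0, 90.0]
wrist_force: [-2.7, 1.0, 17.8]
opening: -0.0003
grasp_force: 8.6
```

```bash
python3 -m inch '[[0.01,-0.2,0,0],[0.02,-0.4,0,0],[0.03,-0.6,0,0],[0.04,-0.8,0,0],[0.05,-1.0,0,0],[0.06,-1.2,0,0],[0.06,-1.2,0,0],[0.06,-1.2,0,0]]'
python3 - <<'E'
from h import *
p=bot.camera("side");cv2.imwrite("pics/s7.png",cv2.resize(p["img"][190:310,250:430,::-1],None,fx=4,fy=4,interpolation=2))
E
```

```text
time: 14.0
ee_pos: [0.573, 0.0368, 0.0364]
tcp_rot: [179.8, -0.2, 90.1]
wrist_force: [-1.3, 9.3, 16.3]
opening: 0.0002
grasp_force: 7.9
```

View pics/s7.png

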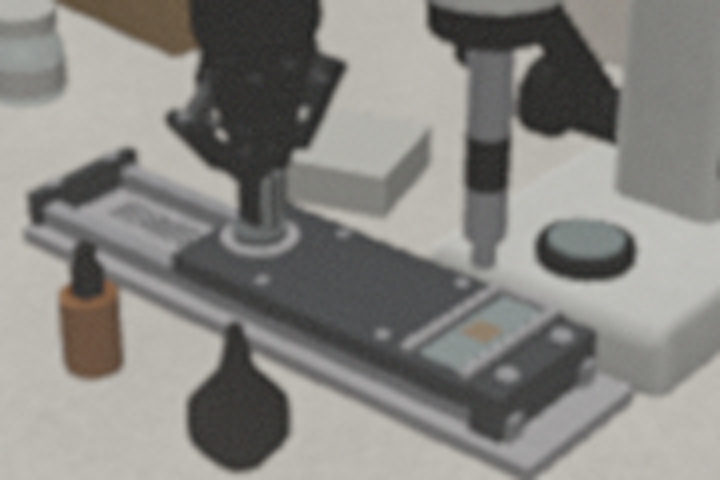

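The carriage is against the stop: the slide frame meets the end block at crop (470,370), and there is a 9 N reaction along the rail. I release straight up.

```bash
python3 -m inch '[[0,0,0.3,0],[0,0,0.8,0],[0,0,1.3,0],[0,0,2,0],[0,0,3,0],[0,0,4,0],[0,0,5,0],[0,0,5,0]]'
python3 - <<'E'
from h import *
w,o=wrist();print(o["time"],o["ee_pos"],o["wrist_force"]);p=bot.camera("side");a=cv2.resize(p["img"][190:310,250:430,::-1],None,fx=4,fy=4,interpolation=2);cv2.imwrite("pics/s8.png",a)
E
```

```text
time: 15.05
ee_pos: [0.5721, 0.035, 0.0854]
tcp_rot: [179.9, -0.0, 90.0]
wrist_force: [-0.1, 0.2, 0.1]
opening: -0.0003
grasp_force: 0.0
15.05 [0.57213767 0.03502856 0.08541788] [-0.08242879  0.17640864  0.06879012]
```

View pics/s8.png

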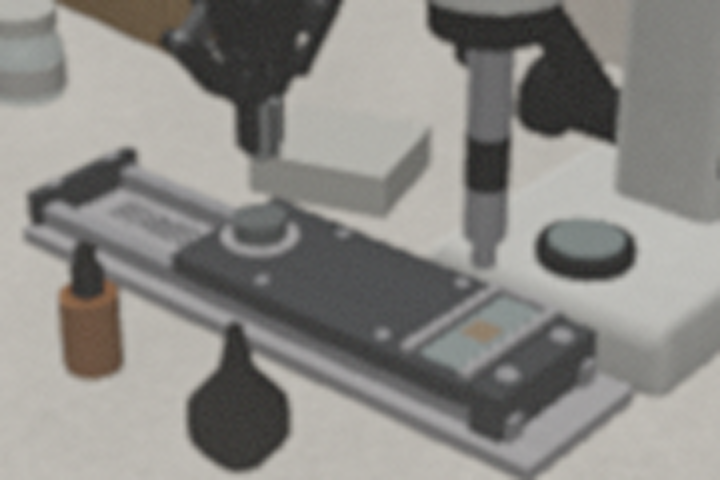

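The button is up at crop (260,222), the carriage is still home against the stop, and the tool is clear.

```bash
python3 -c "
from workcell import bot
print(bot.job_done())"
```

```text
the job is handed in; nothing more can be done
None
```

I held the lock button fully down, slid the carriage home against its end stop and let the button spring back up; the last picture showed it home with nothing disturbed, and I handed the job in at about 15 s (no verdict was returned).

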